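# Make up the sauce tray and the table tray

### The job

Make up two trays from the things standing in the front row of the worktop: the tray with three compartments is for the sauce and gets the food tin, the garlic bulb and the spice jar; the tray with two compartments is for the table and gets the salt shaker and the little dropper bottle of seasoning. Stand each thing upright on the tray's floor in a compartment of its own (any compartment of the right tray), and leave the tea light where it stands.

Things in the scene. Friction and masses are not known exactly. Their poses are not given: they have to be found in the camera images.
- tray3: Low light-wood tray, 82 x 238 mm and 19 mm high, with three square compartments in a row along its y axis, fixed to the worktop. Origin: centre of its underside; x across the tray, y along it, z up. Compartment centres at y = -78, 0 and +78 mm, x = 0; each is 74 x 74 mm inside; floor 5 mm above the worktop; walls and dividers 4 mm thick, tops 18 to 19 mm above the worktop.
- tray2: Same kind of tray with two compartments: 82 x 160 mm, 19 mm high, fixed to the worktop. Origin: centre of its underside; y along it. Compartment centres at y = -39 and +39 mm, x = 0; each is 74 x 74 mm inside; floor 5 mm above the worktop; walls and divider 4 mm thick, tops 18 to 19 mm above the worktop.
- tin_mid (a point): Food tin with metal lid and printed label: upright cylinder, 57 mm diameter, 72 mm high. The point is its centre, half-way up on its axis; z up. Can be gripped up to 15 mm above its centre.
- garlic_mid (a point): Garlic bulb standing on its root end, 56 mm high, 56 mm wide at 25 mm up, narrowing above (about 45 mm wide at 38 mm up) to a pointed top, light (35 g). The point is its centre, half-way up on its axis; z up. It can be gripped 10 mm above its centre, which keeps the fingertips clear of the tray walls.
- spice_jar_mid (a point): Slim spice jar with screw cap: upright cylinder, 40 mm diameter, 98 mm high. The point is its centre, half-way up on its axis; z up. Can be gripped up to 20 mm above its centre.
- salt_mid (a point): Glass salt shaker with perforated metal top: round, 44 mm at its widest about 30 mm up, 38 mm at half height, 34 mm at the top, 90 mm high. The point is its centre, half-way up on its axis; z up. It can be gripped up to 10 mm above its centre.
- dropper_mid (a point): Small amber dropper bottle with a narrower black rubber bulb on top: round, 33 mm diameter, 102 mm high. The point is its centre, half-way up on its axis; z up. The glass body below the neck is a good place to grip, up to 10 mm above the centre.
- candle_mid (a point): Tea light candle in a metal cup: low disc, 38 mm diameter, 18 mm high, loose and light (10 g), standing in the row among the others; not needed, to be left where it stands. The point is its centre, half-way up on its axis; z up. 

How it is judged:
By the outcome, as a careful person would: the job done as asked, in the order asked, and still so for the second after the job is handed in, with the robot touching nothing.
It also fails if it takes over 112 s, if anything falls off the work surface, if the arm or the gripper's body presses on something with over 40 N, if the wrist force passes 120 N, or if a joint passes its speed limit or range.

### The arm

A 7-joint arm with a two-finger parallel gripper is mounted at the origin on a cart in front of the work surface, level with it; the furniture and walls round the work are solid. World frame = base frame: x ahead of the robot, y to its left, z up, the work surface at z = 0. Lengths are in m, angles in degrees, forces in N, time in s.
With the tool pointing down it reaches from about 0.35 to 0.775 m from the base axis. Payload 3.1 kg.
Tool frame: the origin (TCP) lies between the finger pads; the fingertips stand 19 mm ahead of it and the grasp point (between the pads) is the TCP; z points along the fingers, y is the line along which they close (so a half turn about z gives the same grasp; the last joint's range is limited). The gripper opens to 85 mm and grips with 20 to 120 N. Pads are 22 mm wide; open, the fingers measure 114 mm over their backs; the gripper's body (76 mm by 85 mm) begins 54 mm behind the grasp point. The pads swing forward as they close: fully open they stand 13 mm farther back than shut.
Start: joints at [-74.868, 17.813, 0.802, 86.603, -0.252, 75.585, -1.558], TCP at [0.166, 0.525, 0.224] pointing down, gripper open.
Joint ranges: [-154.91, 154.91], [-16.99, 109.72], [-72.82, 74.43], [7.12, 147.25], [-82.49, 262.49], [11.32, 116.49], [-174.64, 174.64]. Speed limits (degrees/s): [159.86, 159.86, 180, 180, 180, 180, 180].

### API

Orientations are given as a 3x3 rotation matrix whose columns are the frame's x, y, z axes.
In Python, from station import sense, camera, get_calibration, job_done, outline_of gives the robot as it stands. The module is installed in compiled form; this text tells all that it offers.
- The arm moves only by the shell command python3 -m pendant 'ROWS' [FORCE]. ROWS is JSON, a list that holds one entry, the list of rows, each a list of 5 numbers: the shift along the tool's x, y, z each as a share of 10 cm, from -1 to 1, then the turn about the tool's z as a share of 45 degrees, from -1 to 1, then the gripper's target within -1 to 1 (shut at 1, half-way at 0, fully open at -1). In form: [[[x, y, z, turn, grip], ...]]. A call has 1 to 10 rows; each row is the pose to reach, as a shift and turn from the pose commanded when the call began, along the tool's axes at that moment; what a row does not reach only later rows make up. A row lasts 1/12 s, in which the tool goes at most 41.7 mm and 7.16 degrees, less where a joint would pass 70% of its speed; a pose out of reach is approached as far as the arm can. A call with a number of a shift or a turn outside -1 to 1 is refused whole. A call with a gripper value outside its range is refused whole. The fingers move at their own pace and stop on an object; FORCE is the grip in N (left out, the last holds). Time passes only in rows, so rows that repeat a pose let the fingers close. It gives the time, the measured TCP pose, the force, the opening and the grip force at its end, in the units of the state.
- sense(): the state, without advancing time (a new reading comes with each control period).
- camera(name): name is "scene" or "top" or "wrist"; returns the picture (420x560x3 uint8, red, green, blue); there is no depth.
- get_calibration(name): a dict with "K" (3x3 intrinsics, pixels), "k1" (the pictures are not rectified: a ray, as slopes to the right and down, at radius r is drawn at 1 + k1 r^2 times it, then the intrinsics apply), "pose" (4x4, takes a point from camera to world coordinates). Camera axes: x right, y up, looking along -z (the intrinsics and any distortion apply to the point x, -y, -z); pixel columns grow to the right and rows downward; lengths in m; the calibration is good to about 2 mm. A picture is of the moment at which its call begins: read the wrist's pose just before it. get_calibration takes no time and is no camera call; for the wrist camera it gives the pose at the moment of the call.
- job_done(): hands the job in; it is judged then, once.
Trained networks look in the newest picture that a camera, given by its name, has taken for a name from the list of things; names that differ only in an ending like _2 or _b are one class to them, and where a whole thing is asked for, a point or a joint stands for the part that bears it (a point fixed in the world has none). Each returns a list of dicts, best first, with "conf" (0 to 1); they miss things now and then, are a little off and sometimes report something else, mostly with a low value. They report only what shows in the picture. A call takes as long as a camera call.
- outline_of(camera, thing): "pixels" (420x560 bool, what is visible of it) and "pixel" ([column, row] in pixels, amid what is visible of it).
The state is a dict: "time_s": time; "joint_pos": joint angles; "dq": joint speeds; "effort": joint torques, N m; "ee_pos": TCP position; "tcp_rot": TCP orientation; "ft_force": force on the tool from outside, world axes, zero at the start; "moment": the same for the moment, N m; "opening": opening from 0.0 (shut) to 1.0 (fully open); "grip_force": force on a finger pad.
Only numpy, scipy, OpenCV 4.12 (cv2) and the standard library are available. Lean on these libraries where they do the work, as an engineer would, in place of code of your own. Each camera call takes 0.05 s, during which the arm holds its last target. There are 200 camera calls.

## Working session

There is one attempt and no reset: what is moved stays moved. The work goes in short steps, Python scripts to look and compute and a shell command to move; the robot and the scene stay as the last step left them, time stands still between calls to the robot, and variables do not carry over. Pictures are saved under pics/ and viewed, at most 17 in all, crops included, and the job is handed in when it is done.

```bash
mkdir -p pics
cat > h.py <<'E'
import numpy as np, cv2
from station import *
def ray(name,px):
    c=get_calibration(name);K=c["K"];T=np.array(c["pose"]);k=c["k1"]
    K=np.array(K);d=np.array([(px[0]-K[0,2])/K[0,0],(px[1]-K[1,2])/K[1,1]]);u=d.copy()
    for _ in range(20): u=d/(1+k*(u@u))
    v=T[:3,:3]@np.array([u[0],-u[1],-1]);return T[:3,3],v
def at_z(name,px,z):
    o,v=ray(name,px);return o+v*(z-o[2])/v[2]
def save(name,f):
    im=camera(name);cv2.imwrite(f,im[:,:,::-1]);return im
E
python3 - <<'E'
from h import *
s=sense();print(s["time_s"],s["ee_pos"],s["tcp_rot"],s["opening"])
for n in("scene","top"):
    save(n,f"pics/{n}0.png");c=get_calibration(n);print(n,np.round(c["pose"],3).tolist(),np.round(c["K"],1).tolist(),c["k1"])
    for t in["tray3","tray2","tin_mid","garlic_mid","spice_jar_mid","salt_mid","dropper_mid","candle_mid"]:
        for o in outline_of(n,t)[:2]:
            m=o["pixels"];ys,xs=np.nonzero(m);print(n,t,round(o["conf"],2),np.round(o["pixel"]),m.sum(),xs.min(),xs.max(),ys.min(),ys.max(),np.round(at_z(n,o["pixel"],.04),3))
E
```

```text
0.0 [0.1653038  0.52374783 0.2223921 ] [[-9.53651066e-01  3.00913968e-01 -6.53846784e-04]
 [ 3.00914665e-01  9.53648131e-01 -2.36775029e-03]
 [-8.89493723e-05 -2.45475967e-03 -9.99996983e-01]] 0.9997731942221554
scene [[0.682, 0.574, -0.454, 0.0], [-0.732, 0.523, -0.437, -0.566], [-0.013, 0.63, 0.777, 0.867], [0.0, 0.0, 0.0, 1.0]] [[491.0, 0.0, 285.0], [0.0, 491.0, 210.6], [0.0, 0.0, 1.0]] -0.1497625650148073
scene tray3 0.81 [260. 174.] 1847 223 290 152 203 [0.524 0.015 0.04 ]
scene tray3 0.59 [349. 237.] 3991 293 404 199 282 [ 0.521 -0.247  0.04 ]
scene tray2 0.81 [260. 174.] 1847 223 290 152 203 [0.524 0.015 0.04 ]
scene tray2 0.59 [349. 237.] 3991 293 404 199 282 [ 0.521 -0.247  0.04 ]
scene tin_mid 0.97 [299. 253.] 1007 285 311 233 275 [ 0.422 -0.198  0.04 ]
scene garlic_mid 0.83 [383. 319.] 610 369 397 303 330 [ 0.417 -0.412  0.04 ]
scene spice_jar_mid 0.56 [221. 194.] 717 213 234 173 214 [0.423 0.038 0.04 ]
scene spice_jar_mid 0.2 [299. 254.] 1013 285 311 233 275 [ 0.42  -0.198  0.04 ]
scene salt_mid 0.83 [265. 213.] 568 253 272 199 233 [ 0.449 -0.073  0.04 ]
scene dropper_mid
[... 585 characters left out ...]
] 2250 177 246 172 210 [0.527 0.029 0.04 ]
top tray2 0.9 [327. 191.] 3370 275 375 168 208 [ 0.525 -0.236  0.04 ]
top tray2 0.79 [214. 190.] 2250 177 246 172 210 [0.527 0.029 0.04 ]
top tin_mid 0.6 [308. 233.] 566 297 323 222 248 [ 0.426 -0.191  0.04 ]
top garlic_mid 0.73 [397. 228.] 415 386 408 219 241 [ 0.436 -0.397  0.04 ]
top spice_jar_mid 0.56 [210. 233.] 392 198 223 225 243 [0.428 0.036 0.04 ]
top spice_jar_mid 0.18 [259. 227.] 267 248 266 218 235 [ 0.441 -0.078  0.04 ]
top salt_mid 0.76 [258. 228.] 246 249 266 219 235 [ 0.438 -0.076  0.04 ]
top dropper_mid 0.59 [174. 237.] 255 162 182 228 242 [0.418 0.12  0.04 ]
top candle_mid 0.57 [353. 232.] 218 344 360 221 236 [ 0.428 -0.295  0.04 ]
```

View pics/scene0.png

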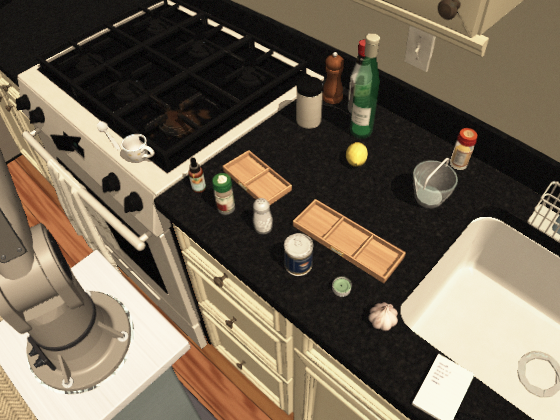

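View pics/top0.png

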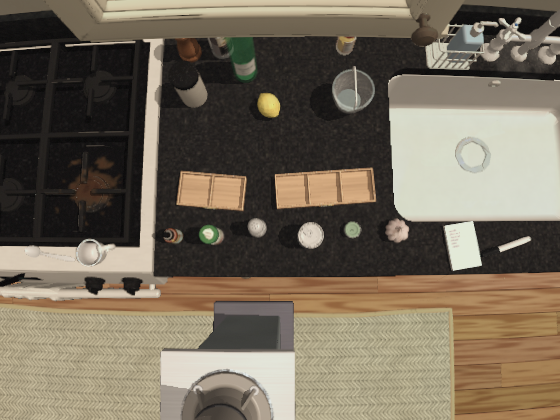

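The row runs left to right in the top view: dropper (174,237), spice jar (210,234), salt (258,228), tin (311,235), tea light (353,230), garlic (397,231). The two-compartment tray is at (212,191) and the three-compartment one at (325,188). Next I fit their poses.

```bash
cat >> h.py <<'E'
from scipy.optimize import least_squares
PROF={"tin_mid":[(28.5,0),(28.5,72)],"garlic_mid":[(15,0),(28,15),(28,25),(22.5,38),(8,48),(2,56)],"spice_jar_mid":[(20,0),(20,98)],
"salt_mid":[(20,0),(22,30),(19,45),(17,90)],"dropper_mid":[(16.5,0),(16.5,60),(8,72),(7,102)],"candle_mid":[(19,0),(19,18)]}
def proj(n,P):
    c=get_calibration(n);K=np.array(c["K"]);T=np.array(c["pose"]);q=(P-T[:3,3])@T[:3,:3]
    u=np.c_[q[:,0]/-q[:,2],-q[:,1]/-q[:,2]];u=u*(1+c["k1"]*(u**2).sum(1))[:,None];return u*[K[0,0],K[1,1]]+K[:2,2]
def sil(n,t,x,y,z0=0):
    a=np.linspace(0,2*np.pi,24,endpoint=False)
    P=np.concatenate([np.c_[x+r/1e3*np.cos(a),y+r/1e3*np.sin(a),0*a+z0+h/1e3] for r,h in PROF[t]])
    p=proj(n,P);return np.r_[p.min(0),p.max(0)]
def big(m):
    k,l,s,_=cv2.connectedComponentsWithStats(m.astype(np.uint8));return l==1+np.argmax(s[1:,4])
def bbox(m):
    ys,xs=np.nonzero(big(m));return np.array([xs.min(),ys.min(),xs.max()+1,ys.max()+1])-0.
def fit(t,B,g,z0=0):  # B: {cam:bbox}
    f=lambda p:np.concatenate([(sil(n,t,*p,z0)-b) for n,b in B.items()])
    r=least_squares(f,g,loss="soft_l1");return r.x,f(r.x)
E
python3 - <<'E'
from h import *
G={"tin_mid":(.42,-.19),"garlic_mid":(.42,-.4),"spice_jar_mid":(.42,.036),"salt_mid":(.43,-.076),"dropper_mid":(.42,.12),"candle_mid":(.42,-.3)}
camera("scene");camera("top")
for t,g in G.items():
    B={n:bbox(outline_of(n,t)[0]["pixels"]) for n in("scene","top")}
    p,e=fit(t,B,g);print(t,np.round(p,4),np.round(e,1),[np.round(fit(t,{n:b},g)[0],3) for n,b in B.items()])
for n in("scene","top"):
    for o in outline_of(n,"tray3")[:2]:
        c=cv2.findContours(big(o["pixels"]).astype(np.uint8),0,1)[0][0][:,0,:]
        w=np.array([at_z(n,q+0.,.015)[:2]*1000 for q in c],np.float32);r=cv2.minAreaRect(w);print(n,np.round(r[0],1),np.round(r[1],1),round(r[2],1))
E
```

```text
tin_mid [ 0.4198 -0.1958] [-1.3 -0.4  0.5 -0.3  0.4  0.4  0.4 -0.3] [array([ 0.42 , -0.197]), array([ 0.42 , -0.195])]
garlic_mid [ 0.4332 -0.4042] [-1.3 -1.3  0.5  0.2  0.2  0.2  0.7  0. ] [array([ 0.433, -0.405]), array([ 0.433, -0.403])]
spice_jar_mid [0.423  0.0276] [-0.7 -1.3  0.1 -0.7  0.5  0.3  0.7  0.1] [array([0.422, 0.025]), array([0.423, 0.029])]
salt_mid [ 0.4391 -0.0752] [-0.6 -2.8 -0.3 -0.1  0.8  0.4  0.7 -0.4] [array([ 0.437, -0.079]), array([ 0.439, -0.074])]
dropper_mid [0.4212 0.122 ] [ 0.2 -3.3  0.   0.6 -1.1  0.   2.5  0.4] [array([0.418, 0.119]), array([0.422, 0.123])]
candle_mid [ 0.4354 -0.2999] [-0.2 -1.3  0.3  0.6 -0.6 -0.5  0.6  0.9] [array([ 0.435, -0.3  ]), array([ 0.436, -0.3  ])]
scene [ 532.8 -236.1] [ 93.4 240. ] 3.4
scene [528.3  34.5] [174.3  93.5] 83.8
top [530.3  38.5] [161.4  84.4] 84.7
top [ 536.3 -232.8] [ 85.9 238. ] 3.0
```

```bash
cat >> h.py <<'E'
def go(x,y,z,yaw=None):
    s=sense();R=np.array(s["tcp_rot"]);d=R.T@(np.array([x,y,z])-s["ee_pos"])*10
    a=np.degrees(np.arctan2(R[1,1],R[0,1]));print("t",round(s["time_s"],2),"pos",np.round(s["ee_pos"],4),"yaw",round(a,1),"open",round(s["opening"],3),"F",np.round(s["ft_force"],1),"shift",np.round(d,3),"turn",None if yaw is None else round((a-yaw)/45,3))
E
python3 -m pendant '[[[-0.97,-0.48,0,0,-1],[-0.97,-0.48,0,0,-1],[-0.97,-0.48,0,0,-1],[-0.97,-0.48,0,0,-1]]]'
python3 -m pendant '[[[-0.97,-0.48,0,0,-1],[-0.97,-0.48,0,0,-1],[-0.97,-0.48,0,0,-1],[-0.97,-0.48,0,0,-1]]]'
python3 -m pendant '[[[-0.97,-0.48,0,0,-1],[-0.97,-0.48,0,0,-1],[-0.97,-0.48,0,0,-1],[-0.97,-0.48,0,0,-1]]]'
python3 -m pendant '[[[0,0,0,0.78,-1],[0,0,0,0.78,-1],[0,0,0,0.78,-1],[0,0,0,0.78,-1],[0,0,0,0.78,-1],[0,0,0,0.78,-1]]]'
python3 -m pendant '[[[0,0,0,0.77,-1],[0,0,0,0.77,-1],[0,0,0,0.77,-1],[0,0,0,0.77,-1],[0,0,0,0.77,-1],[0,0,0,0.77,-1]]]'
python3 -c "
from h import *
go(.42,-.196,.15,3)"
```

```text
time_s: 2.03
ee_pos: [0.2506, 0.4441, 0.2239]
tcp_rot: [[-0.95, 0.312, 0.004], [0.312, 0.95, -0.003], [-0.005, -0.002, -1.0]]
ft_force: [0.3, -0.3, -0.6]
opening: 1.003
grip_force: 0.0
time_s: 2.37
ee_pos: [0.3277, 0.369, 0.2239]
tcp_rot: [[-0.95, 0.312, 0.004], [0.312, 0.95, -0.003], [-0.005, -0.001, -1.0]]
ft_force: [0.8, 0.2, -0.1]
opening: 1.0
grip_force: 0.0
time_s: 2.7
ee_pos: [0.4048, 0.294, 0.2239]
tcp_rot: [[-0.95, 0.312, 0.004], [0.312, 0.95, -0.003], [-0.005, -0.002, -1.0]]
ft_force: [-0.1, -0.6, -0.2]
opening: 0.996
grip_force: 0.0
time_s: 3.2
ee_pos: [0.3987, 0.3012, 0.2235]
tcp_rot: [[-0.607, 0.794, -0.001], [0.794, 0.607, 0.001], [0.001, 0.0, -1.0]]
ft_force: [-0.2, -0.8, -0.2]
opening: 1.0
grip_force: 0.0
time_s: 3.7
ee_pos: [0.399, 0.3007, 0.2235]
tcp_rot: [[-0.05, 0.999, -0.0], [0.999, 0.05, 0.001], [0.001, -0.0, -1.0]]
ft_force: [0.1, 0.2, 0.1]
opening: 0.997
grip_force: 0.0
t 3.7 pos [0.399  0.3007 0.2235] yaw 2.9 open 0.997 F [0.1 0.2 0.1] shift [-4.972 -0.04   0.732] turn -0.003
```

```bash
for i in 1; do
python3 -m pendant '[[[-0.994,0,0,0,-1],[-0.994,0,0,0,-1],[-0.994,0,0,0,-1]]]'
python3 -m pendant '[[[-0.994,-0.01,0,0,-1],[-0.994,-0.01,0,0,-1],[-0.994,-0.01,0,0,-1]]]'
python3 -m pendant '[[[-0.994,-0.01,0,0,-1],[-0.994,-0.01,0,0,-1],[-0.994,-0.01,0,0,-1]]]'
python3 -m pendant '[[[-0.994,-0.01,0,0,-1],[-0.994,-0.01,0,0,-1],[-0.994,-0.01,0,0,-1]]]'
python3 -m pendant '[[[-0.994,-0.01,0,0,-1],[-0.994,-0.01,0,0,-1],[-0.994,-0.01,0,0,-1],[-0.994,-0.01,0,0,-1],[-0.994,-0.01,0,0,-1]]]'
done >/dev/null
python3 - <<'E'
from h import *
go(.42,-.196,.15,3);save("wrist","pics/w1.png");go(.42,-.196,.051,3)
for t in ["tin_mid"]:
    B={"wrist":bbox(outline_of("wrist",t)[0]["pixels"])};print(B,fit(t,B,(.42,-.196)))
E
```

```text
t 5.12 pos [ 0.4194 -0.1973  0.2235] yaw 2.8 open 0.995 F [-0.4  0.9 -0.1] shift [0.012 0.006 0.735] turn -0.004
t 5.17 pos [ 0.4198 -0.1957  0.2233] yaw 2.9 open 1.002 F [-0.4  0.2 -0.4] shift [-0.005  0.003  1.723] turn -0.001
{'wrist': array([240., 146., 304., 220.])} (array([ 0.42170767, -0.19421483]), array([-0.38631752, -0.28333093,  0.38773447,  0.28448845]))
```

View pics/w1.png

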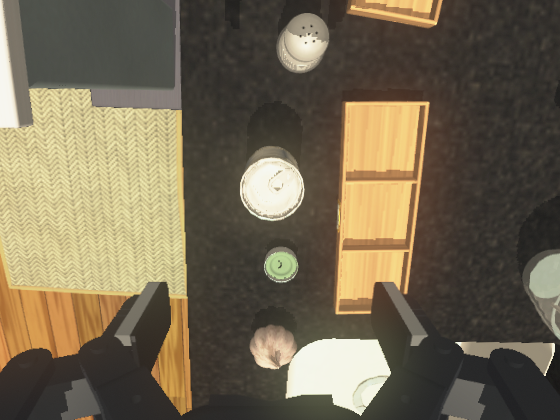

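The wrist view shows the tin at (272,188), the tea light at (281,265), the garlic at (272,347) and tray3 with its dividers; it agrees with the fit. I descend on the tin.

```bash
python3 - <<'E'
from h import *
for o in outline_of("wrist","tray3")[:2]:
    c=cv2.findContours(big(o["pixels"]).astype(np.uint8),0,1)[0][0][:,0,:]
    w=np.array([at_z("wrist",q+0.,.015)[:2]*1000 for q in c],np.float32);r=cv2.minAreaRect(w);print(o["conf"],np.round(r[0],1),np.round(r[1],1),round(r[2],1))
E
python3 -m pendant '[[[0.01,0.01,0.9,0,-1],[0.01,0.01,0.9,0,-1],[0.01,0.01,0.9,0,-1]]]' >/dev/null
python3 -m pendant '[[[0,0,0.82,0,-1],[0,0,0.82,0,-1],[0,0,0.82,0,-1],[0,0,0.82,0,-1],[0,0,0.82,0,1],[0,0,0.82,0,1],[0,0,0.82,0,1],[0,0,0.82,0,1],[0,0,0.82,0,1],[0,0,0.82,0,1]]]' 40
python3 -m pendant '[[[0,0,0,0,1],[0,0,-0.3,0,1],[0,0,-0.3,0,1],[0,0,-0.3,0,1]]]'
python3 -c "
from h import *
go(.536,-.234,.15,3)"
```

```text
0.81 [ 537.3 -233.1] [ 87.5 240.5] 4.5
0.62 [524.9 -35.6] [88.3 22.2] 4.4
time_s: 6.35
ee_pos: [0.4226, -0.1971, 0.0546]
tcp_rot: [[-0.048, 0.999, 0.006], [0.999, 0.048, -0.001], [-0.001, 0.006, -1.0]]
ft_force: [-1.6, 1.2, 7.3]
opening: 0.643
grip_force: 40.7
time_s: 6.68
ee_pos: [0.4227, -0.1968, 0.0842]
tcp_rot: [[-0.048, 0.999, 0.007], [0.999, 0.048, -0.001], [-0.001, 0.006, -1.0]]
ft_force: [-0.0, 0.9, -1.4]
opening: 0.643
grip_force: 43.7
t 6.68 pos [ 0.4227 -0.1968  0.0842] yaw 2.8 open 0.643 F [-0.   0.9 -1.4] shift [-0.427  1.118 -0.651] turn -0.005
```

```bash
python3 -m pendant '[[[0,0,-0.2,0,1],[-0.2,0.56,-0.2,0,1],[-0.2,0.56,-0.2,0,1]]]' >/dev/null
python3 -m pendant '[[[-0.23,0.56,0,0,1],[-0.23,0.56,0,0,1],[-0.23,0.56,0,0,1],[-0.23,0.56,0,0,1]]]' >/dev/null
python3 - <<'E'
from h import *
go(.536,-.234,.060,3)
save("top","pics/t1.png")
B={n:bbox(outline_of(n,"tin_mid")[0]["pixels"]) for n in["top"]}
print(fit("tin_mid",B,(.536,-.234),.0502))
E
```

```text
t 7.27 pos [ 0.5343 -0.2335  0.1008] yaw 2.8 open 0.64 F [-0.5  0.4 -1.6] shift [-0.006  0.018  0.408] turn -0.005Traceback (most recent call last):
  File "<stdin>", line 4, in <module>
IndexError: list index out of range
```

```bash
python3 -m pendant '[[[0,0.01,0.2,0,1],[0,0.01,0.37,0,1],[0,0.01,0.37,0,1],[0,0.01,0.37,0,1]]]'
python3 - <<'E'
from h import *
go(.536,-.234,.060,3)
save("wrist","pics/w2.png")
E
```

```text
time_s: 7.7
ee_pos: [0.5335, -0.2325, 0.0639]
tcp_rot: [[-0.047, 0.999, -0.003], [0.999, 0.047, 0.002], [0.002, -0.003, -1.0]]
ft_force: [-0.5, -0.4, -1.9]
opening: 0.641
grip_force: 43.6
t 7.7 pos [ 0.5335 -0.2325  0.0639] yaw 2.7 open 0.641 F [-0.5 -0.4 -1.9] shift [-0.016  0.025  0.039] turn -0.007
```

View pics/w2.png

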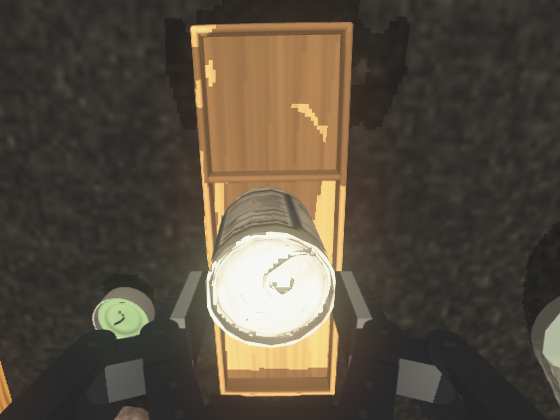

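```bash
python3 -m pendant '[[[0,0.01,0.02,0,1],[0,0.01,0.04,0,1],[0,0.01,0.04,0,1]]]'
python3 -m pendant '[[[0,0,0,0,-0.7],[0,0,0,0,-0.7],[0,0,0,0,-0.7],[0,0,0,0,-0.7],[0,0,0,0,-0.7],[0,0,-0.4,0,-0.7],[0,0,-0.9,0,-1],[0,0,-0.9,0,-1],[0,0,-0.9,0,-1]]]'
python3 -c "
from h import *
go(.433,-.404,.15,3)"
```

```text
time_s: 8.0
ee_pos: [0.5366, -0.2335, 0.061]
tcp_rot: [[-0.048, 0.999, 0.001], [0.999, 0.048, -0.0], [-0.0, 0.001, -1.0]]
ft_force: [0.3, -0.1, -1.5]
opening: 0.642
grip_force: 43.6
time_s: 8.75
ee_pos: [0.5389, -0.2356, 0.1549]
tcp_rot: [[-0.048, 0.999, 0.008], [0.999, 0.048, -0.004], [-0.004, 0.008, -1.0]]
ft_force: [-0.2, -0.8, -0.8]
opening: 1.001
grip_force: 0.0
t 8.75 pos [ 0.5389 -0.2356  0.1549] yaw 2.7 open 1.001 F [-0.2 -0.8 -0.8] shift [-1.632 -1.138  0.047] turn -0.006
```

```bash
python3 -m pendant '[[[-0.82,-0.57,0,0,-1],[-0.82,-0.57,0,0,-1],[-0.82,-0.57,0,0,-1]]]' >/dev/null
python3 -m pendant '[[[-0.82,-0.57,0,0,-1],[-0.82,-0.57,0,0,-1],[-0.82,-0.57,0,0,-1],[-0.82,-0.57,0,0,-1],[-0.82,-0.57,0,0,-1],[-0.82,-0.57,0,0,-1]]]' >/dev/null
python3 - <<'E'
from h import *
save("wrist","pics/w3.png");go(.433,-.404,.038,3)
o=outline_of("wrist","garlic_mid")
B={"wrist":bbox(o[0]["pixels"])};print(o[0]["conf"],B,fit("garlic_mid",B,(.433,-.404)))
save("top","pics/t3.png");o=outline_of("top","tin_mid");print(o[0]["conf"],fit("tin_mid",{"top":bbox(o[0]["pixels"])},(.53,-.23),.005))
E
```

```text
t 9.55 pos [ 0.4317 -0.4005  0.1494] yaw 2.9 open 1.003 F [ 0.4 -0.  -0.5] shift [-0.039  0.012  1.114] turn -0.002
0.76 {'wrist': array([237., 169., 308., 236.])} (array([ 0.43433031, -0.40504774]), array([ 1.09265181, -0.65636512, -1.10087942,  0.6593342 ]))
0.8 (array([ 0.53357833, -0.23228467]), array([ 0.10388109, -0.25190981, -0.09591239,  0.26960298]))
```

View pics/w3.png

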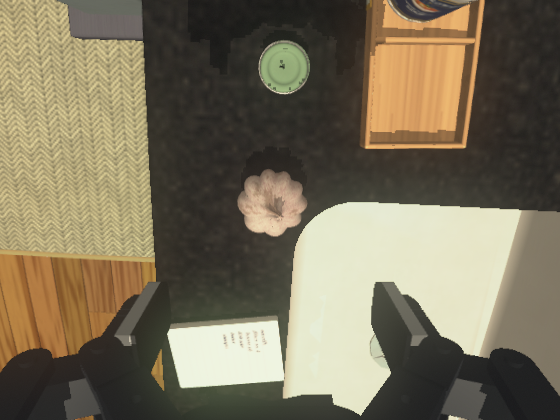

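```bash
python3 -m pendant '[[[-0.03,0.02,0.7,0,-1],[-0.03,0.02,0.7,0,-1],[-0.03,0.02,0.7,0,-1]]]' >/dev/null
python3 -m pendant '[[[0,0,0.3,0,-1],[0,0,0.41,0,-1],[0,0,0.41,0,-1],[0,0,0.41,0,-1],[0,0,0.41,0,-1]]]' 
python3 -c "
from h import *
go(.434,-.404,.038,3)"
```

```text
time_s: 10.37
ee_pos: [0.4334, -0.4066, 0.0413]
tcp_rot: [[-0.048, 0.999, 0.002], [0.999, 0.048, -0.002], [-0.002, 0.002, -1.0]]
ft_force: [-0.4, 0.7, 0.5]
opening: 1.0
grip_force: 0.0
t 10.37 pos [ 0.4334 -0.4066  0.0413] yaw 2.8 open 1.0 F [-0.4  0.7  0.5] shift [0.026 0.008 0.033] turn -0.005
```

```bash
python3 -m pendant '[[[0.01,0.01,0.03,0,-1],[0.01,0.01,0.03,0,-1],[0.01,0.01,0.03,0,1],[0.01,0.01,0.03,0,1],[0.01,0.01,0.03,0,1],[0.01,0.01,0.03,0,1],[0.01,0.01,0.03,0,1],[0.01,0.01,0.03,0,1],[0.01,0.01,0.03,0,1],[0.01,0.01,0.03,0,1]]]' 25
python3 -m pendant '[[[0,0,-0.15,0,1],[0,0,-0.3,0,1],[0,0,-0.5,0,1],[0,0,-0.5,0,1],[0,0,-0.5,0,1]]]'
python3 -c "
from h import *
go(.540,-.312,.09,3);save('scene','pics/s4.png')"
```

```text
time_s: 11.2
ee_pos: [0.434, -0.4049, 0.0382]
tcp_rot: [[-0.048, 0.999, 0.002], [0.999, 0.048, -0.0], [-0.0, 0.002, -1.0]]
ft_force: [-1.3, 2.2, 8.4]
opening: 0.196
grip_force: 21.2
time_s: 11.62
ee_pos: [0.4339, -0.4054, 0.0875]
tcp_rot: [[-0.048, 0.999, 0.002], [0.999, 0.048, -0.002], [-0.002, 0.002, -1.0]]
ft_force: [0.1, 0.1, -0.2]
opening: -0.001
grip_force: 0.0
t 11.62 pos [ 0.4339 -0.4054  0.0875] yaw 2.7 open -0.001 F [ 0.1  0.1 -0.2] shift [ 0.883  1.104 -0.024] turn -0.006
```

View pics/s4.png

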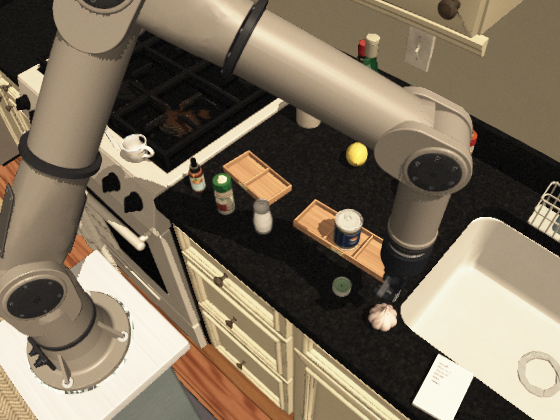

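Fingers slid up the bulb's cone and shut empty; the garlic still stands at (382,318) and the tin is in the middle compartment at (347,228). I retry lower.

```bash
python3 -m pendant '[[[0,0,-0.5,0,-1],[0,0,-0.5,0,-1],[0,0,-0.5,0,-1],[0,0,-0.5,0,-1],[0,0,-0.5,0,-1],[0,0,-0.5,0,-1]]]' >/dev/null
python3 - <<'E'
from h import *
save("wrist","pics/w5.png");go(.433,-.404,.038,3)
o=outline_of("wrist","garlic_mid")
B={"wrist":bbox(o[0]["pixels"])};p=fit("garlic_mid",B,(.433,-.404));print(o[0]["conf"],B,p);go(*p[0],.032,3)
E
```

```text
t 12.22 pos [ 0.4328 -0.4037  0.1348] yaw 2.7 open 0.92 F [0.2 0.  0.2] shift [-0.005  0.004  0.968] turn -0.006
0.94 {'wrist': array([231., 169., 307., 240.])} (array([ 0.43213178, -0.40584607]), array([ 1.74394124, -0.47103365, -1.76006169,  0.41860804]))
t 12.27 pos [ 0.4328 -0.4039  0.1351] yaw 2.7 open 0.987 F [-0.4 -0.9  0.6] shift [-0.021 -0.006  1.031] turn -0.006
```

View pics/w5.png

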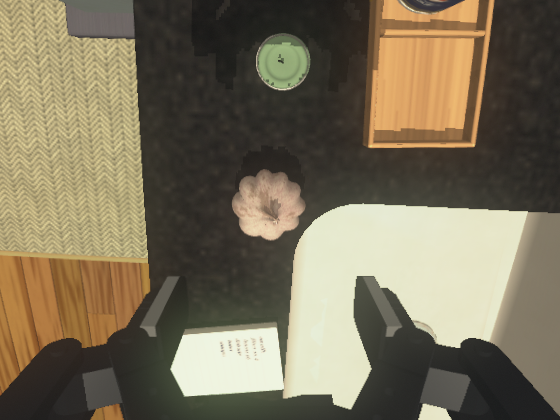

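The bulb stands upright at (269,205), unmoved.

```bash
python3 -m pendant '[[[-0.01,0,0.6,0,-1],[-0.01,0,0.6,0,-1],[-0.01,0,0.6,0,-1]]]' >/dev/null
python3 -m pendant '[[[0,0,0.3,0,-1],[0,0,0.43,0,-1],[0,0,0.43,0,-1],[0,0,0.43,0,-1],[0,0,0.43,0,-1]]]' >/dev/null
python3 -c "
from h import *
go(.432,-.404,.032,3)"
python3 -m pendant '[[[0,0,0,0,0.2],[0,0,0,0,0.2],[0,0,0,0,0.2],[0,0,0,0,0.2],[0,0,0,0,0.2],[0,0,0,0,0.2]]]' 20
python3 -m pendant '[[[0,0,0,0,0.4],[0,0,0,0,0.4],[0,0,0,0,0.4]]]' 20
```

```text
t 12.93 pos [ 0.4341 -0.4066  0.035 ] yaw 2.7 open 1.001 F [0.8 0.8 1.3] shift [ 0.027 -0.019  0.03 ] turn -0.006
time_s: 13.43
ee_pos: [0.4335, -0.4056, 0.0337]
tcp_rot: [[-0.048, 0.999, 0.0], [0.999, 0.048, -0.0], [-0.0, 0.0, -1.0]]
ft_force: [-0.6, -0.1, -1.0]
opening: 0.401
grip_force: 0.0
time_s: 13.68
ee_pos: [0.4334, -0.4057, 0.0339]
tcp_rot: [[-0.048, 0.999, 0.0], [0.999, 0.048, 0.0], [0.0, 0.0, -1.0]]
ft_force: [0.7, 0.4, 3.6]
opening: 0.302
grip_force: 7.5
```

Run:
```python
from h import *
im=camera("scene");cv2.imwrite("pics/s6.png",cv2.resize(im[250:350,310:460,::-1],None,fx=5,fy=5,interpolation=2))
o=outline_of("scene","garlic_mid");print([(q["conf"],bbox(q["pixels"]),sil("scene","garlic_mid",.433,-.405)) for q in o[:1]])
```

```text
[(0.92, array([369., 309., 397., 331.]), array([368.9711186 , 301.04774503, 398.79611029, 330.50466828]))]
```

View pics/s6.png

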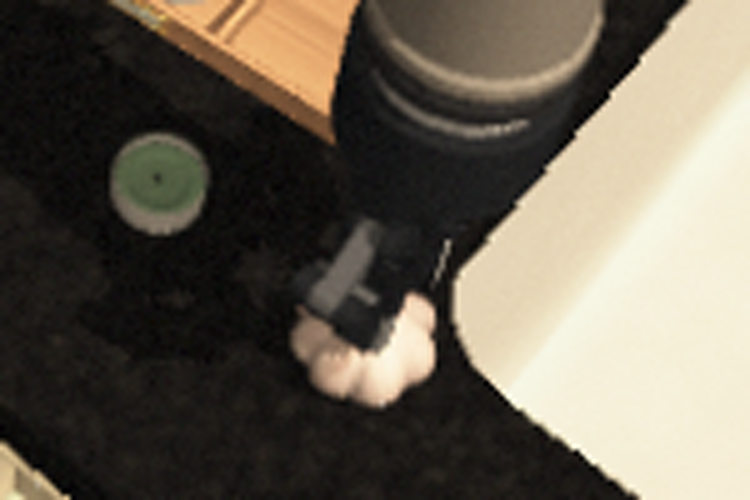

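Run:
```python
from h import *
for px in [(375/5+310,348/5+250),(385/5+310,345/5+250)]:
    o,v=ray("scene",px)
    for x in(.41,.415,.42): print(px,x,np.round(o+v*(x-o[0])/v[0],3))
go(.433,-.404,.03,3)
```

```text
(385.0, 319.6) 0.41 [ 0.41  -0.418  0.056]
(385.0, 319.6) 0.415 [ 0.415 -0.416  0.046]
(385.0, 319.6) 0.42 [ 0.42  -0.414  0.037]
(387.0, 319.0) 0.41 [ 0.41  -0.421  0.063]
(387.0, 319.0) 0.415 [ 0.415 -0.419  0.053]
(387.0, 319.0) 0.42 [ 0.42  -0.418  0.043]
t 13.78 pos [ 0.4335 -0.4056  0.0339] yaw 2.7 open 0.302 F [-1.   0.4  3.6] shift [ 0.016 -0.004  0.039] turn -0.006
```

```bash
python3 -m pendant '[[[0,0,0,0,-0.6],[0,0,0,0,-0.6],[0,0,0,0,-0.6],[0,0,0,0,-0.6],[0,0,0.08,0,-0.6],[0,0,0.08,0,-0.6],[0,0,0.08,0,-0.6]]]' 20
python3 -m pendant '[[[0,0,0,0,-0.2],[0,0,0,0,-0.2],[0,0,0,0,-0.2],[0,0,0,0,-0.2]]]' 20 | tail -4
python3 -m pendant '[[[0,0,0,0,0],[0,0,0,0,0],[0,0,0,0,0]]]' 20 | tail -4
python3 -m pendant '[[[0,0,0,0,0.1],[0,0,0,0,0.1],[0,0,0,0,0.1]]]' 20 | tail -4
```

```text
time_s: 14.37
ee_pos: [0.4329, -0.4049, 0.0245]
tcp_rot: [[-0.048, 0.999, -0.001], [0.999, 0.048, 0.001], [0.001, -0.001, -1.0]]
ft_force: [-0.2, -0.1, 0.3]
opening: 0.803
grip_force: 0.0
tcp_rot: [[-0.048, 0.999, 0.0], [0.999, 0.048, -0.0], [-0.0, 0.0, -1.0]]
ft_force: [0.4, -0.1, -0.6]
opening: 0.598
grip_force: 0.0
tcp_rot: [[-0.048, 0.999, 0.0], [0.999, 0.048, -0.0], [-0.0, 0.0, -1.0]]
ft_force: [-0.4, -1.0, 1.0]
opening: 0.503
grip_force: 0.2
tcp_rot: [[-0.047, 0.999, -0.0], [0.999, 0.047, -0.0], [-0.0, -0.0, -1.0]]
ft_force: [-2.3, 0.4, 3.7]
opening: 0.449
grip_force: 6.8
```

```bash
python3 -m pendant '[[[0,0,0,0,-0.4],[0,0,0,0,-0.4],[0,0,0,0,-0.4],[0,0,0,0,-0.4],[0,0,0.03,0,-0.4],[0,0,0.03,0,-0.4],[0,0,0.03,0,-0.4]]]' 20 |egrep "pos|force|open"
python3 -m pendant '[[[0,0,0.02,0,-0.4],[0,0,0.02,0,-0.4],[0,0,0.02,0,-0.4]]]' 20|egrep "pos|force|open"
python3 -m pendant '[[[0,0,0.02,0,-0.4],[0,0,0.02,0,-0.4],[0,0,0.02,0,-0.4]]]' 20|egrep "pos|force|open"
```

```text
ee_pos: [0.4332, -0.4053, 0.0221]
ft_force: [-0.0, -0.6, -0.5]
opening: 0.698
grip_force: 0.0
ee_pos: [0.4333, -0.4055, 0.0203]
ft_force: [-0.0, -0.2, 0.4]
opening: 0.705
grip_force: 0.0
ee_pos: [0.4333, -0.4055, 0.0184]
ft_force: [-0.1, -0.5, 0.5]
opening: 0.701
grip_force: 0.0
```

```bash
python3 -m pendant '[[[0,0,-0.02,0,-0.2],[0,0,-0.02,0,-0.2],[0,0,-0.02,0,-0.1],[0,0,-0.02,0,-0.1],[0,0,-0.02,0,-0.1]]]' 20 |egrep "pos|force|open"
python3 -m pendant '[[[0,0,0,0,0],[0,0,0,0,0],[0,0,0,0,0]]]' 20|egrep "pos|force|open"
python3 -m pendant '[[[0,0,0,0,0.1],[0,0,0,0,0.1],[0,0,0,0,0.1]]]' 20|egrep "pos|force|open"
python3 - <<'E'
from h import *
im=camera("scene");cv2.imwrite("pics/s7.png",cv2.resize(im[280:340,350:430,::-1],None,fx=8,fy=8,interpolation=2))
E
```

```text
ee_pos: [0.4332, -0.4059, 0.0208]
ft_force: [-0.3, 0.1, 1.6]
opening: 0.55
grip_force: 1.4
ee_pos: [0.433, -0.406, 0.0213]
ft_force: [-1.0, 0.7, 5.6]
opening: 0.516
grip_force: 16.6
ee_pos: [0.433, -0.4061, 0.0214]
ft_force: [-1.8, 0.4, 5.7]
opening: 0.516
grip_force: 16.6
```

View pics/s7.png

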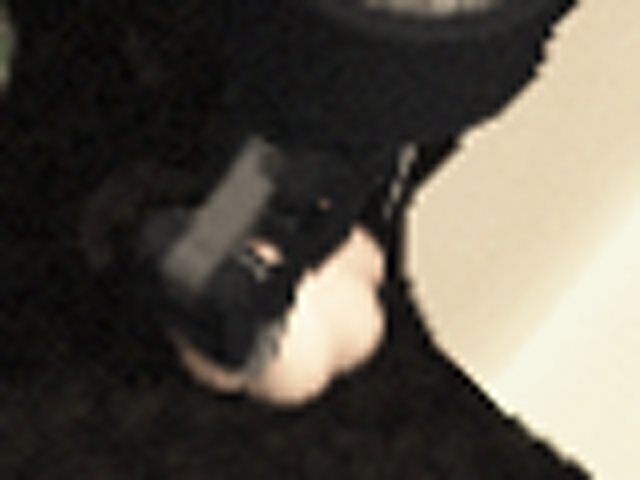

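```bash
python3 - <<'E'
from h import *
for px in [(381.3,326),(379.5,326)]:
    o,v=ray("scene",px)
    for x in(.397,.404,.411): print(px,x,np.round(o+v*(x-o[0])/v[0],3))
E
python3 -m pendant '[[[0,0,-0.05,0,0.2],[0,0,-0.1,0,0.2],[0,0,-0.1,0,0.2],[0,0,-0.1,0,0.2]]]' 20|egrep "pos|force|open"
```

```text
(381.3, 326) 0.397 [ 0.397 -0.42   0.053]
(381.3, 326) 0.404 [ 0.404 -0.417  0.038]
(381.3, 326) 0.411 [ 0.411 -0.415  0.024]
(379.5, 326) 0.397 [ 0.397 -0.417  0.048]
(379.5, 326) 0.404 [ 0.404 -0.414  0.034]
(379.5, 326) 0.411 [ 0.411 -0.411  0.019]
ee_pos: [0.4338, -0.4056, 0.0306]
ft_force: [0.5, -1.1, 1.6]
opening: 0.399
grip_force: 0.8
```

```bash
python3 -m pendant '[[[0,0,0,0,-0.5],[0,0,0,0,-0.5],[0,0,0,0,-0.5],[0,0,0,0,-0.5],[0,0,0.1,0,-0.5],[0,0,0.13,0,-0.5],[0,0,0.13,0,-0.5],[0,0,0.13,0,-0.5]]]' 20|egrep "pos|force|open"
python3 -m pendant '[[[0,0,0.04,0,-0.5],[0,0,0.04,0,-0.5],[0,0,0.04,0,-0.5]]]' 20|egrep "pos|force|open"
python3 -m pendant '[[[0,0,0,0,-0.2],[0,0,0,0,-0.2],[0,0,0,0,-0.2],[0,0,0,0,0],[0,0,0,0,0],[0,0,0,0,0]]]' 20|egrep "pos|force|open"
```

```text
ee_pos: [0.433, -0.4052, 0.0167]
ft_force: [-1.2, 0.3, 0.3]
opening: 0.749
grip_force: 0.0
ee_pos: [0.4333, -0.4055, 0.0133]
ft_force: [-0.4, -0.1, 0.1]
opening: 0.751
grip_force: 0.0
ee_pos: [0.4335, -0.4058, 0.0139]
ft_force: [0.2, 0.9, 3.4]
opening: 0.601
grip_force: 19.0
```

```bash
python3 -m pendant '[[[0,0,-0.05,0,0.5],[0,0,-0.1,0,0.5],[0,0,-0.2,0,0.5],[0,0,-0.2,0,0.5]]]' 25|egrep "pos|force|open"
python3 -m pendant '[[[0,0,-0.2,0,0.5],[0,0,-0.5,0,0.5],[0,0,-0.5,0,0.5],[0,0,-0.5,0,0.5]]]' 25|egrep "pos|force|open"
python3 -c "
from h import *
go(.540,-.312,.09,3)
o=outline_of('scene','garlic_mid');camera('scene');o=outline_of('scene','garlic_mid');print([(q['conf'],q['pixel'],bbox(q['pixels'])) for q in o])"
```

```text
ee_pos: [0.4344, -0.4069, 0.0356]
ft_force: [0.7, 0.1, -0.4]
opening: 0.6
grip_force: 23.3
ee_pos: [0.4345, -0.4072, 0.0858]
ft_force: [0.1, -0.0, -0.8]
opening: 0.598
grip_force: 23.4
t 19.67 pos [ 0.4345 -0.4072  0.0858] yaw 2.7 open 0.598 F [ 0.1 -0.  -0.8] shift [ 0.9    1.099 -0.042] turn -0.006
[(0.78, [397.9, 305.0], array([388., 291., 405., 314.])), (0.52, [262.1, 216.4], array([253., 198., 273., 235.]))]
```

```bash
python3 -m pendant '[[[0.45,0.55,0,0,0.5],[0.45,0.55,0,0,0.5],[0.45,0.55,0,0,0.5]]]' >/dev/null
python3 -m pendant '[[[0.45,0.55,0,0,0.5],[0.45,0.55,0,0,0.5],[0.45,0.55,0,0,0.5],[0.45,0.55,0,0,0.5],[0.45,0.55,0,0,0.5]]]' |egrep "pos|force|open"
python3 - <<'E'
from h import *
save("wrist","pics/w8.png");go(.540,-.312,.02,3)
E
```

```text
ee_pos: [0.5379, -0.3103, 0.0823]
ft_force: [0.1, 0.4, -0.0]
opening: 0.595
grip_force: 23.4
t 20.53 pos [ 0.5373 -0.3113  0.0827] yaw 2.6 open 0.596 F [-1.  -0.1  0.3] shift [-0.008  0.028  0.627] turn -0.008
```

View pics/w8.png

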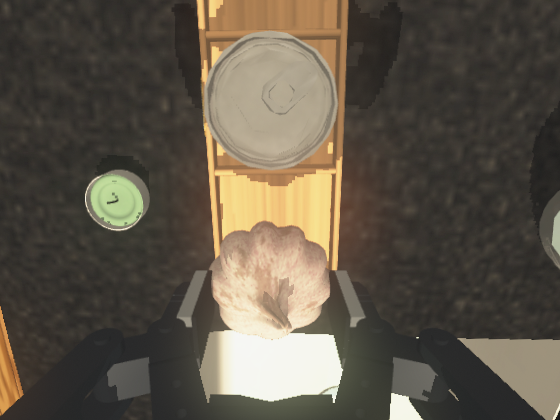

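The bulb is upright between the pads over the end compartment (divider at row 170, tin at (270,98)). I lower stepwise.

```bash
python3 -m pendant '[[[0,0.02,0.3,0,0.5],[0,0.02,0.5,0,0.5],[0,0.02,0.5,0,0.5],[0,0.02,0.5,0,0.5]]]' |egrep "pos|force|open"
python3 -m pendant '[[[0,0,0.05,0,0.5],[0,0,0.08,0,0.5],[0,0,0.08,0,0.5]]]' |egrep "pos|force|open"
python3 -m pendant '[[[0,0,0.03,0,0.5],[0,0,0.04,0,0.5],[0,0,0.04,0,0.5]]]' |egrep "pos|force|open"
```

```text
ee_pos: [0.5388, -0.311, 0.0324]
ft_force: [1.0, -0.9, -0.2]
opening: 0.6
grip_force: 23.4
ee_pos: [0.541, -0.3109, 0.026]
ft_force: [-0.2, -0.1, 0.3]
opening: 0.596
grip_force: 23.4
ee_pos: [0.541, -0.3102, 0.0215]
ft_force: [-0.6, 0.6, -0.4]
opening: 0.598
grip_force: 23.4
```

```bash
python3 -m pendant '[[[0,0,0.02,0,0.5],[0,0,0.02,0,0.5],[0,0,0.02,0,0.5]]]' |egrep "pos|force|open"
python3 -m pendant '[[[0,0,0,0,-0.4],[0,0,0,0,-0.4],[0,0,0,0,-0.4],[0,0,0,0,-0.4],[0,0,0,0,-0.5],[0,0,0,0,-0.5]]]' |egrep "pos|force|open"
python3 -m pendant '[[[0,0,-0.2,0,-0.5],[0,0,-0.6,0,-0.5],[0,0,-1,0,-1],[0,0,-1,0,-1],[0,0,-1,0,-1]]]' |egrep "pos|force|open"
python3 -m pendant '[[[0,0,-0.6,0,-1],[0,0,-0.6,0,-1],[0,0,-0.6,0,-1]]]' |egrep "pos|force|open"
python3 - <<'E'
from h import *
save("wrist","pics/w9.png");go(.423,.028,.17,3)
E
```

```text
ee_pos: [0.541, -0.3103, 0.0194]
ft_force: [-0.5, 0.1, -0.1]
opening: 0.593
grip_force: 23.4
ee_pos: [0.541, -0.3104, 0.0195]
ft_force: [-0.4, 0.2, -0.3]
opening: 0.752
grip_force: 0.0
ee_pos: [0.5427, -0.3122, 0.123]
ft_force: [-0.4, -1.0, 0.2]
opening: 1.0
grip_force: 0.0
ee_pos: [0.5426, -0.3121, 0.1832]
ft_force: [-0.1, -0.7, 0.6]
opening: 0.998
grip_force: 0.0
t 22.83 pos [ 0.5416 -0.3111  0.1807] yaw 2.7 open 1.003 F [-0.3 -0.5 -0.7] shift [ 3.444 -1.023  0.099] turn -0.006
```

View pics/w9.png

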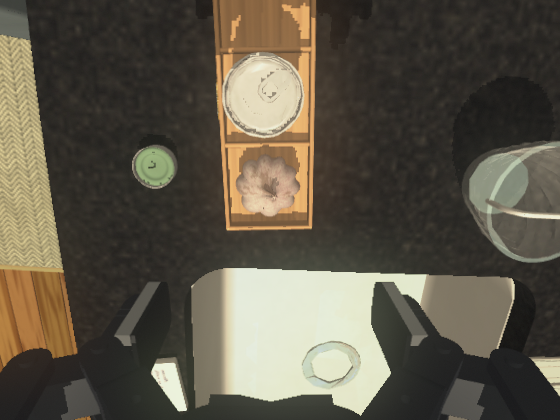

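Tin (263,94) and garlic (268,186) stand upright in their own compartments. Now the spice jar.

```bash
for i in 1; do
python3 -m pendant '[[[0.86,-0.26,0,0,-1],[0.86,-0.26,0,0,-1],[0.86,-0.26,0,0,-1]]]'
python3 -m pendant '[[[0.86,-0.26,0,0,-1],[0.86,-0.26,0,0,-1],[0.86,-0.26,0,0,-1]]]'
python3 -m pendant '[[[0.86,-0.26,0,0,-1],[0.86,-0.26,0,0,-1],[0.86,-0.26,0,0,-1]]]'
python3 -m pendant '[[[0.86,-0.25,0,0,-1],[0.86,-0.25,0,0,-1],[0.86,-0.25,0,0,-1],[0.86,-0.25,0,0,-1],[0.86,-0.25,0,0,-1]]]'
done >/dev/null
python3 - <<'E'
from h import *
go(.423,.028,.05,3);camera("wrist")
o=outline_of("wrist","spice_jar_mid");B={"wrist":bbox(o[0]["pixels"])};p=fit("spice_jar_mid",B,(.423,.028));print(o[0]["conf"],B,p)
E
```

```text
t 24.0 pos [0.421  0.0282 0.1786] yaw 2.8 open 1.003 F [ 0.5 -0.8 -0.2] shift [-0.002  0.023  1.286] turn -0.003
0.69 {'wrist': array([255.,  50., 302.,  99.])} (array([0.4241239, 0.1141066]), array([-7.38991876, -1.71185449, 10.2662147 , 17.15111511]))
```

```bash
python3 -m pendant '[[[0,0.02,0.7,0,-1],[0,0.02,0.7,0,-1],[0,0.02,0.7,0,-1]]]' >/dev/null
python3 -m pendant '[[[0,0,0.3,0,-1],[0,0,0.58,0,-1],[0,0,0.58,0,-1],[0,0,0.58,0,-1],[0,0,0.58,0,1],[0,0,0.58,0,1],[0,0,0.58,0,1],[0,0,0.58,0,1],[0,0,0.58,0,1],[0,0,0.58,0,1]]]' 40 |egrep "pos|force|open"
python3 -m pendant '[[[0,0,0,0,1],[0,0,0,0,1],[0,0,0,0,1],[0,0,-0.3,0,1],[0,0,-0.6,0,1],[0,0,-0.6,0,1],[0,0,-0.6,0,1]]]' |egrep "pos|force|open"
python3 -c "
from h import *
go(.423,.028,.18,3)"
```

```text
ee_pos: [0.4245, 0.0286, 0.0529]
ft_force: [-1.5, 0.3, 7.6]
opening: 0.463
grip_force: 39.3
ee_pos: [0.4254, 0.0289, 0.1132]
ft_force: [-0.3, -1.0, -2.0]
opening: 0.465
grip_force: 40.9
t 25.77 pos [0.4254 0.0289 0.1132] yaw 2.8 open 0.465 F [-0.3 -1.  -2. ] shift [-0.007 -0.021 -0.668] turn -0.005
```

```bash
python3 -m pendant '[[[0,0,-0.4,0,1],[0,0,-0.6,0,1],[0,0,-0.6,0,1]]]' >/dev/null
python3 -m pendant '[[[-0.95,0.49,0,0,1],[-0.95,0.49,0,0,1],[-0.95,0.49,0,0,1]]]' >/dev/null
python3 -m pendant '[[[-0.95,0.49,0,0,1],[-0.95,0.49,0,0,1],[-0.95,0.49,0,0,1],[-0.95,0.49,0,0,1],[-0.95,0.49,0,0,1],[-0.95,0.49,0,0,1]]]' |egrep "pos|force|open"
python3 - <<'E'
from h import *
go(.532,-.156,.059,3);save("wrist","pics/w10.png")
E
```

```text
ee_pos: [0.5294, -0.1553, 0.1696]
ft_force: [-0.1, 1.2, -1.1]
opening: 0.467
grip_force: 41.2
t 26.77 pos [ 0.5294 -0.1553  0.1696] yaw 2.7 open 0.467 F [-0.1  1.2 -1.1] shift [-0.011  0.03   1.106] turn -0.006
```

View pics/w10.png

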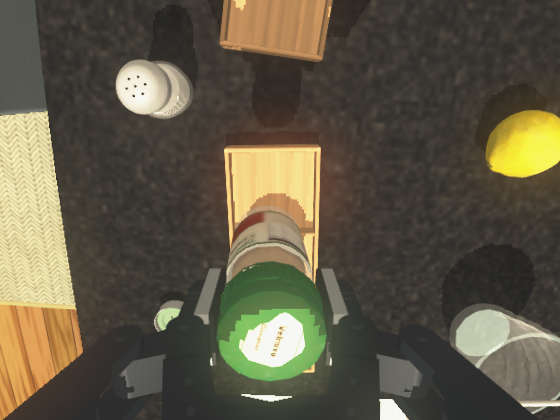

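The spice jar hangs upright over the free left compartment (centre about (272,200)); I lower it.

```bash
python3 -m pendant '[[[0,0.02,0.4,0,1],[0,0.02,0.8,0,1],[0,0.02,0.8,0,1],[0,0.02,0.8,0,1]]]' |egrep "pos|force|open"
python3 -m pendant '[[[0,0,0.1,0,1],[0,0,0.24,0,1],[0,0,0.24,0,1],[0,0,0.24,0,1]]]' |egrep "pos|force|open"
python3 -c "
from h import *
go(.532,-.156,.059,3)"
```

```text
ee_pos: [0.5304, -0.1536, 0.0895]
ft_force: [0.7, -0.3, 0.1]
opening: 0.465
grip_force: 41.2
ee_pos: [0.5334, -0.1565, 0.0687]
ft_force: [0.8, -0.4, -1.9]
opening: 0.47
grip_force: 41.2
t 27.48 pos [ 0.5334 -0.1565  0.0687] yaw 2.8 open 0.47 F [ 0.8 -0.4 -1.9] shift [ 0.006 -0.014  0.097] turn -0.005
```

```bash
python3 -m pendant '[[[0,0,0.06,0,1],[0,0,0.08,0,1],[0,0,0.08,0,1],[0,0,0.08,0,1]]]' |egrep "pos|force|open"
python3 -m pendant '[[[0,0,0.01,0,1],[0,0,0.02,0,1],[0,0,0.02,0,1]]]' |egrep "pos|force|open"
```

```text
ee_pos: [0.5328, -0.1567, 0.0598]
ft_force: [-0.5, 0.3, -0.6]
opening: 0.459
grip_force: 41.2
ee_pos: [0.5329, -0.1569, 0.0581]
ft_force: [0.3, -0.2, 1.8]
opening: 0.464
grip_force: 41.6
```

```bash
python3 -m pendant '[[[0,0,0,0,-0.4],[0,0,0,0,-0.4],[0,0,0,0,-0.4],[0,0,0,0,-0.4],[0,0,0,0,-0.4],[0,0,-0.3,0,-0.4],[0,0,-0.7,0,-0.4],[0,0,-1,0,-1],[0,0,-1,0,-1],[0,0,-1,0,-1]]]' |egrep "pos|force|open"
python3 -m pendant '[[[0,0,-0.3,0,-1],[0,0,-0.3,0,-1]]]' >/dev/null
python3 - <<'E'
from h import *
go(.439,-.0752,.18,3);save("wrist","pics/w11.png");B={}
for t in("scene","top"):
    camera(t);o=outline_of(t,"spice_jar_mid")
    if o: print(t,o[0]["conf"],fit("spice_jar_mid",{t:bbox(o[0]["pixels"])},(.53,-.16),.005))
E
```

```text
ee_pos: [0.5341, -0.1573, 0.1596]
ft_force: [0.2, 0.2, -0.5]
opening: 1.001
grip_force: 0.0
t 29.07 pos [ 0.5341 -0.1573  0.1899] yaw 2.7 open 1.0 F [ 1.1 -1.4  0.6] shift [ 0.865 -0.911  0.094] turn -0.006
scene 0.82 (array([ 0.52964066, -0.15909685]), array([-0.29197009, -0.76100308,  0.27095632,  0.71520182]))
```

View pics/w11.png

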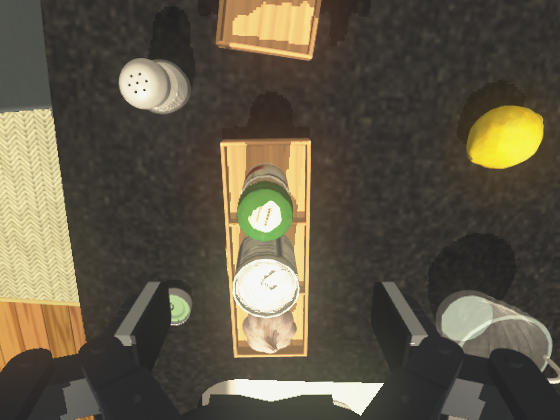

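All three sauce items stand in tray3: spice jar (265,212), tin (266,287), garlic (269,330). Next the salt.

```bash
python3 -m pendant '[[[0.86,-0.91,0,0,-1],[0.86,-0.91,0,0,-1],[0.86,-0.91,0,0,-1],[0.86,-0.91,0,0,-1],[0.86,-0.91,0,0.17,-1],[0.86,-0.91,0,0.17,-1],[0.86,-0.91,0,0.17,-1]]]' >/dev/null
python3 - <<'E'
from h import *
camera("wrist");go(.439,-.0752,.042,-5)
o=outline_of("wrist","salt_mid")
for q in o[:1]:
    B={"wrist":bbox(q["pixels"])};print(q["conf"],B,fit("salt_mid",B,(.439,-.0752)))
E
```

```text
t 29.95 pos [ 0.4376 -0.0753  0.1872] yaw -4.8 open 1.004 F [-0.1  0.5  0.4] shift [0.003 0.015 1.452] turn 0.004
0.6 {'wrist': array([249., 162., 298., 224.])} (array([ 0.44128412, -0.07147967]), array([-0.10924387, -6.25999385,  0.10884585,  1.47105462]))
```

```bash
python3 -m pendant '[[[0.01,0.02,0.8,0,-1],[0.01,0.02,0.8,0,-1],[0.01,0.02,0.8,0,-1]]]' >/dev/null
python3 -m pendant '[[[0,0,0.3,0,-1],[0,0,0.65,0,-1],[0,0,0.65,0,-1],[0,0,0.65,0,-1],[0,0,0.65,0,1],[0,0,0.65,0,1],[0,0,0.65,0,1],[0,0,0.65,0,1],[0,0,0.65,0,1],[0,0,0.65,0,1]]]' 40 |egrep "pos|force|open"
python3 -m pendant '[[[0,0,0,0,1],[0,0,0,0,1],[0,0,0,0,1],[0,0,-0.3,0,1],[0,0,-0.6,0,1],[0,0,-0.6,0,1],[0,0,-0.6,0,1]]]' |egrep "pos|force|open"
python3 -c "
from h import *
go(.527,-.001,.1,-5)"
```

```text
ee_pos: [0.4407, -0.0742, 0.0441]
ft_force: [-0.5, -0.0, 8.7]
opening: 0.388
grip_force: 38.6
ee_pos: [0.4414, -0.0742, 0.1042]
ft_force: [-1.0, -0.3, -1.3]
opening: 0.385
grip_force: 39.5
t 31.67 pos [ 0.4414 -0.0742  0.1042] yaw -4.9 open 0.385 F [-1.  -0.3 -1.3] shift [0.802 0.79  0.047] turn 0.002
```

```bash
python3 -m pendant '[[[0.8,0.79,0,0,1],[0.8,0.79,0,0,1],[0.8,0.79,0,0,1],[0.8,0.79,0,0,1],[0.8,0.79,0,0,1],[0.8,0.79,0,0,1]]]' |egrep "pos|force|open"
python3 -c "
from h import *
go(.527,-.001,.05,-5);save('wrist','pics/w12.png')"
```

```text
ee_pos: [0.5236, -0.002, 0.1012]
ft_force: [-0.2, -0.4, -1.2]
opening: 0.388
grip_force: 39.5
t 32.17 pos [ 0.5236 -0.002   0.1012] yaw -4.9 open 0.388 F [-0.2 -0.4 -1.2] shift [0.014 0.034 0.512] turn 0.001
```

View pics/w12.png

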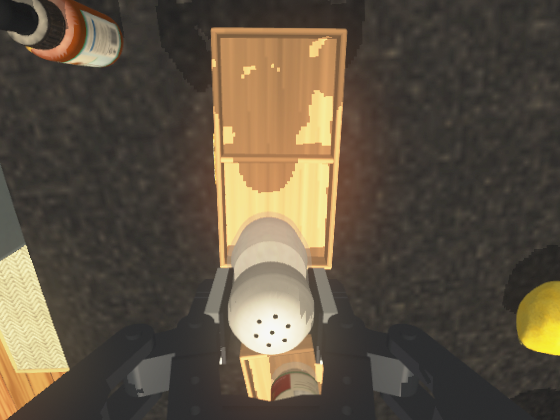

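```bash
python3 - <<'E'
from h import *
P=[at_z("wrist",p,.0185) for p in[(212,30),(346,30),(331,268),(221,268),(217,159),(337,159)]]
for p in P: print(np.round(p,4))
c=np.mean(P[:4],0);print(np.round(c,4))
E
python3 -m pendant '[[[0.01,0.03,0.2,0,1],[0.01,0.03,0.4,0,1],[0.01,0.03,0.4,0,1],[0.01,0.03,0.4,0,1],[0.01,0.03,0.4,0,1]]]' |egrep "pos|force|open"
```

```text
[0.4992 0.1182 0.0185]
[0.5794 0.1112 0.0185]
[ 0.5647 -0.047   0.0185]
[ 0.4841 -0.04    0.0185]
[0.492  0.0402 0.0185]
[0.5713 0.0333 0.0185]
[0.5318 0.0356 0.0185]
ee_pos: [0.5282, -0.0015, 0.0633]
ft_force: [-0.3, -1.4, -1.0]
opening: 0.385
grip_force: 39.5
```

```bash
python3 -m pendant '[[[-0.01,0,0.06,0,1],[-0.01,0,0.11,0,1],[-0.01,0,0.11,0,1],[-0.01,0,0.11,0,1]]]' |egrep "pos|force|open"
python3 -m pendant '[[[0,0,0.01,0,1],[0,0,0.02,0,1],[0,0,0.02,0,1]]]' |egrep "pos|force|open"
```

```text
ee_pos: [0.528, -0.0015, 0.0514]
ft_force: [0.2, -0.1, -0.2]
opening: 0.387
grip_force: 39.5
ee_pos: [0.5283, -0.0014, 0.0494]
ft_force: [-0.3, -0.4, -0.4]
opening: 0.387
grip_force: 39.5
```

```bash
python3 -m pendant '[[[0,0,0,0,-0.4],[0,0,0,0,-0.4],[0,0,0,0,-0.4],[0,0,0,0,-0.4],[0,0,0,0,-0.4],[0,0,-0.3,0,-0.4],[0,0,-0.7,0,-0.4],[0,0,-1,0,-1],[0,0,-1,0,-1],[0,0,-1,0,-1]]]' |egrep "pos|force|open"
python3 -m pendant '[[[0,0,-0.4,0,-1],[0,0,-0.4,0,-1],[0,0,-0.4,0,-1]]]' >/dev/null
python3 -c "
from h import *
go(.421,.122,.19,-5)"
```

```text
ee_pos: [0.5299, -0.0017, 0.1516]
ft_force: [-0.2, -0.3, -0.0]
opening: 1.001
grip_force: 0.0
t 34.3 pos [ 0.5287 -0.0016  0.1899] yaw -4.9 open 1.001 F [-0.1  1.3 -0.3] shift [ 1.139 -1.179 -0.002] turn 0.002
```

```bash
python3 -m pendant '[[[0.57,-0.59,0,0,-1],[0.57,-0.59,0,0,-1],[0.57,-0.59,0,0,-1]]]' >/dev/null
python3 -m pendant '[[[0.57,-0.59,0,0,-1],[0.57,-0.59,0,0,-1],[0.57,-0.59,0,0,-1],[0.57,-0.59,0,0,-1],[0.57,-0.59,0,0,-1]]]' >/dev/null
python3 - <<'E'
from h import *
im=save("wrist","pics/w13.png");go(.421,.122,.045,-5)
o=outline_of("wrist","dropper_mid")
for q in o[:2]:
    B={"wrist":bbox(q["pixels"])};print(q["conf"],q["pixel"],B,fit("dropper_mid",B,(.421,.122)),sil("wrist","dropper_mid",.421,.122))
for t in("top","scene"):
    camera(t);o=outline_of(t,"salt_mid")
    if o: print(t,o[0]["conf"],fit("salt_mid",{t:bbox(o[0]["pixels"])},(.53,0),.005))
E
```

```text
t 35.02 pos [0.4204 0.1211 0.1888] yaw -5.0 open 1.003 F [ 0.3 -2.3  0.2] shift [0.012 0.007 1.438] turn 0.0
0.8 [274.4, 188.9] {'wrist': array([253., 163., 293., 219.])} (array([0.42362822, 0.12287963]), array([-0.11351293, -2.04972749,  0.11313743,  0.99249714])) [249.80834904 162.08777456 289.97686865 221.45044053]
top 0.92 (array([ 5.25157287e-01, -4.52740245e-05]), array([-0.31596179, -0.60857337,  0.34997461,  0.68318244]))
scene 0.81 (array([ 0.525166  , -0.00663768]), array([-0.05698416, -1.52918167,  0.05486107,  1.37595034]))
```

View pics/w13.png

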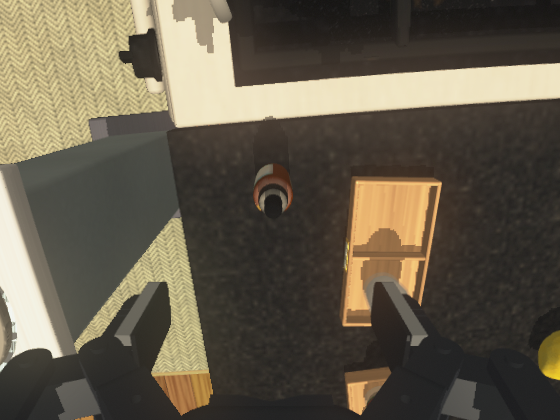

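Dropper at (273,195) stands alone; salt is in the near compartment of tray2. I descend on the dropper.

```bash
python3 -m pendant '[[[0.01,0.02,0.8,0,-1],[0.01,0.02,0.8,0,-1],[0.01,0.02,0.8,0,-1]]]' >/dev/null
python3 -m pendant '[[[0,0,0.3,0,-1],[0,0,0.54,0,-1],[0,0,0.54,0,-1],[0,0,0.54,0,-1]]]'|egrep "pos|force|open"
python3 -m pendant '[[[0,0,0,0,0.1],[0,0,0,0,0.1],[0,0,0,0,0.1],[0,0,0,0,0.1],[0,0,0,0,0.1],[0,0,0,0,0.4],[0,0,0,0,0.4],[0,0,0,0,0.4]]]' 30 |egrep "pos|force|open"
```

```text
ee_pos: [0.4227, 0.1225, 0.0561]
ft_force: [0.5, -0.5, 0.1]
opening: 1.0
grip_force: 0.0
ee_pos: [0.4224, 0.1231, 0.0556]
ft_force: [0.2, -0.2, 0.5]
opening: 0.298
grip_force: 0.3
```

```bash
python3 -m pendant '[[[0,0,0,0,-0.2],[0,0,0,0,-0.2],[0,0,0,0,-0.2],[0,0,0,0,-0.2],[0,0,0.04,0,-0.2],[0,0,0.04,0,-0.2],[0,0,0.04,0,-0.2]]]'|egrep "pos|force|open"
python3 -m pendant '[[[0,0,0.04,0,-0.2],[0,0,0.04,0,-0.2],[0,0,0.04,0,-0.2]]]'|egrep "pos|force|open"
python3 -m pendant '[[[0,0,0.04,0,-0.2],[0,0,0.04,0,-0.2],[0,0,0.04,0,-0.2]]]'|egrep "pos|force|open"
```

```text
ee_pos: [0.4222, 0.1229, 0.0512]
ft_force: [-0.3, 0.6, -0.5]
opening: 0.597
grip_force: 0.0
ee_pos: [0.4223, 0.1229, 0.0472]
ft_force: [-0.6, 0.2, -0.1]
opening: 0.601
grip_force: 0.0
ee_pos: [0.4223, 0.1229, 0.0433]
ft_force: [0.1, 0.3, -0.1]
opening: 0.597
grip_force: 0.0
```

```bash
python3 -m pendant '[[[0,0,0,0,0.1],[0,0,0,0,0.1],[0,0,0,0,0.2],[0,0,0,0,0.3],[0,0,0,0,0.6],[0,0,0,0,0.6],[0,0,0,0,0.6]]]' 30 |egrep "pos|force|open"
```

```text
ee_pos: [0.4226, 0.1231, 0.0437]
ft_force: [-1.9, 0.3, 3.2]
opening: 0.355
grip_force: 29.6
```

```bash
python3 -m pendant '[[[0,0,0,0,0],[0,0,0,0,0],[0,0,0,0,0],[0,0,0.04,0,0],[0,0,0.04,0,0],[0,0,0.04,0,0]]]'|egrep "pos|force|open"
python3 -m pendant '[[[0,0,0,0,0.1],[0,0,0,0,0.2],[0,0,0,0,0.3],[0,0,0,0,0.6],[0,0,0,0,0.6],[0,0,0,0,0.6]]]' 30 |egrep "pos|force|open"
python3 -m pendant '[[[0,0,-0.1,0,0.6],[0,0,-0.3,0,0.6],[0,0,-0.6,0,0.6],[0,0,-0.6,0,0.6],[0,0,-0.6,0,0.6]]]' 35 |egrep "pos|force|open"
python3 -c "
from h import *
go(.5355,.0745,.1,-5)"
```

```text
ee_pos: [0.4222, 0.1228, 0.0391]
ft_force: [-1.1, -0.2, -1.0]
opening: 0.5
grip_force: 0.0
ee_pos: [0.4225, 0.1231, 0.0396]
ft_force: [-1.6, 0.7, 2.5]
opening: 0.363
grip_force: 29.7
ee_pos: [0.4242, 0.1236, 0.1012]
ft_force: [0.1, 0.3, -1.1]
opening: 0.354
grip_force: 34.8
t 39.6 pos [0.4242 0.1236 0.1012] yaw -4.9 open 0.354 F [ 0.1  0.3 -1.1] shift [-0.394  1.151  0.016] turn 0.002
```

```bash
python3 -m pendant '[[[-0.2,0.57,0,0,0.6],[-0.2,0.57,0,0,0.6],[-0.2,0.57,0,0,0.6]]]' >/dev/null
python3 -m pendant '[[[-0.2,0.59,0,0,0.6],[-0.2,0.59,0,0,0.6],[-0.2,0.59,0,0,0.6],[-0.2,0.59,0,0,0.6],[-0.2,0.59,0.4,0,0.6],[-0.2,0.59,0.4,0,0.6],[-0.2,0.59,0.4,0,0.6]]]' |egrep "pos|force|open"
python3 -c "
from h import *
go(.5355,.0745,.045,-5)
camera('scene');o=outline_of('scene','dropper_mid');print([(q['conf'],bbox(q['pixels'])) for q in o[:2]],sil('scene','dropper_mid',.5355,.0745,.02))"
```

```text
ee_pos: [0.5308, 0.0742, 0.0573]
ft_force: [-0.1, 0.5, -0.5]
opening: 0.354
grip_force: 35.1
t 40.43 pos [0.5308 0.0742 0.0573] yaw -4.9 open 0.354 F [-0.1  0.5 -0.5] shift [0.007 0.048 0.123] turn 0.003
[(0.62, array([239., 138., 251., 172.]))] [237.68835937 131.78865723 253.49907877 170.4356161 ]
```

```bash
python3 -m pendant '[[[0.01,0.03,0.05,0,0.6],[0.01,0.03,0.1,0,0.6],[0.01,0.03,0.1,0,0.6],[0.01,0.03,0.1,0,0.6]]]' |egrep "pos|force|open"
python3 -m pendant '[[[0,0,0.01,0,0.6],[0,0,0.02,0,0.6],[0,0,0.02,0,0.6],[0,0,0.02,0,0.6]]]' |egrep "pos|force|open"
```

```text
ee_pos: [0.5377, 0.0741, 0.0496]
ft_force: [-0.0, -0.3, -1.0]
opening: 0.357
grip_force: 35.2
ee_pos: [0.5378, 0.0739, 0.0475]
ft_force: [-0.7, -0.5, -0.7]
opening: 0.356
grip_force: 35.2
```

```bash
python3 -m pendant '[[[0,0,0.01,0,0.6],[0,0,0.02,0,0.6],[0,0,0.02,0,0.6],[0,0,0.03,0,0.6],[0,0,0.03,0,0.6]]]' |egrep "pos|force|open"
python3 -m pendant '[[[0,0,0,0,0],[0,0,0,0,0],[0,0,0,0,-0.4],[0,0,0,0,-0.4],[0,0,0,0,-0.4],[0,0,-0.2,0,-0.4],[0,0,-0.6,0,-0.4],[0,0,-1,0,-0.4],[0,0,-1,0,-1],[0,0,-1,0,-1]]]' |egrep "pos|force|open"
python3 -m pendant '[[[0,0,-0.4,0,-1],[0,0,-0.4,0,-1],[0,0,-0.4,0,-1]]]' >/dev/null
python3 -m pendant '[[[0.3,-0.95,0,0,-1],[0.3,-0.95,0,0,-1],[0.3,-0.95,0,0,-1],[0.3,-0.95,0,0,-1]]]' >/dev/null
python3 -m pendant '[[[0.8,0,0,0,-1],[0.8,0,0,0,-1],[0.8,0,0,0,-1]]]' >/dev/null
python3 -m pendant '[[[0.8,0,0,0,-1],[0.8,0,0,0,-1],[0.8,0,0,0,-1],[0.8,0,0,0,-1],[0.8,0,0,0,-1]]]' |egrep "pos|force|time"
python3 - <<'E'
from h import *
a=save("scene","pics/s14.png")
T={"tin_mid":(.534,-.233),"garlic_mid":(.541,-.311),"spice_jar_mid":(.532,-.157),"salt_mid":(.527,-.002),"dropper_mid":(.5375,.074),"candle_mid":(.4354,-.2999)}
camera("top")
for t,g in T.items():
    for n in("scene","top"):
        o=outline_of(n,t)
        if o: b=bbox(o[0]["pixels"]);z=0 if t[0]=="c" else .005;p,e=fit(t,{n:b},g,z);print(t,n,round(o[0]["conf"],2),np.round(p,3),np.round(e,1))
b=camera("top")[150:260,150:420];v=cv2.resize(b,(800,326));w=cv2.resize(a[110:340,170:420],None,fx=1.2,fy=1.2)
c=np.zeros((600,800,3),np.uint8);c[:326]=v;w=w[:274];c[326:326+w.shape[0],:w.shape[1]]=w
cv2.imwrite("pics/final.png",c[:,:,::-1])
E
```

```text
ee_pos: [0.5378, 0.0739, 0.0448]
ft_force: [-1.0, -0.0, 1.4]
opening: 0.355
grip_force: 35.4
ee_pos: [0.5401, 0.0739, 0.1473]
ft_force: [0.2, -0.8, 0.8]
opening: 0.952
grip_force: 0.0
time_s: 43.7
ee_pos: [0.4594, 0.2702, 0.1831]
ft_force: [-0.5, -0.6, 0.5]
grip_force: 0.0
tin_mid scene 0.68 [ 0.532 -0.233] [-0.5 -0.1  0.4  0.1]
tin_mid top 0.91 [ 0.531 -0.231] [-0.4 -0.2  0.4  0.2]
garlic_mid scene 0.59 [ 0.539 -0.311] [-0.2 -0.8  0.2  0.8]
garlic_mid top 0.95 [ 0.539 -0.309] [-0.1  0.   0.1 -0. ]
spice_jar_mid scene 0.62 [ 0.53  -0.159] [-0.3 -0.8  0.3  0.7]
spice_jar_mid top 0.86 [ 0.529 -0.156] [ 0.2 -0.7 -0.2  0.9]
salt_mid scene 0.85 [ 0.524 -0.005] [-0.1 -1.5  0.1  1.4]
salt_mid top 0.74 [ 0.524 -0.001] [-0.7 -1.   0.9  1.2]
dropper_mid scene 0.64 [0.534 0.07 ] [ 0.2 -1.  -0.2  1. ]
dropper_mid top 0.81 [0.534 0.073] [-0.9 -0.6  1.1  0.6]
candle_mid scene 0.69 [ 0.434 -0.301] [-0.3 -0.5  0.3  0.5]
candle_mid top 0.62 [ 0.437 -0.299] [-0.1 -0.2  0.1  0.2]
```

View pics/final.png

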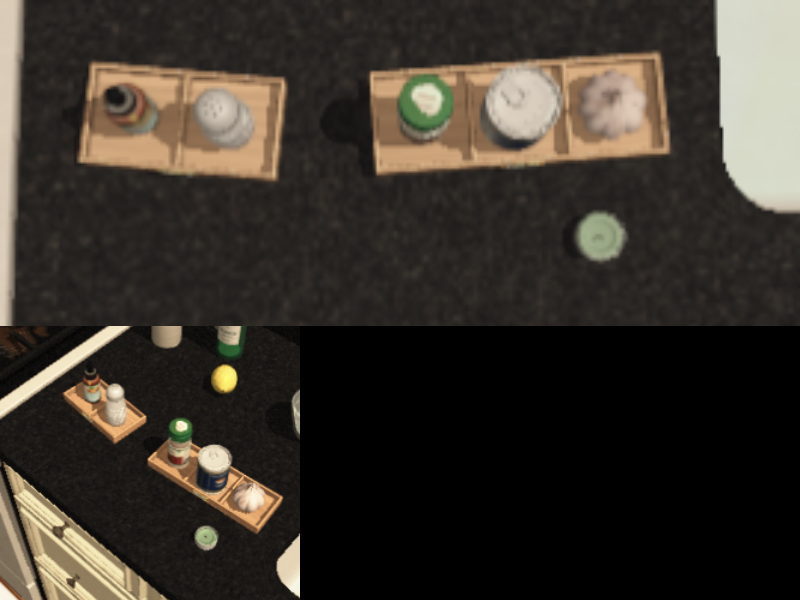

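All five stand upright in their own compartments (in the picture: dropper (125,105), salt (222,118), jar (426,105), tin (522,105), garlic (613,103)). The tea light at (600,237) has not moved, so I hand in.

```bash
python3 -c "
from station import *
print(job_done())"
```

```text
the job is handed in; nothing more can be done
None
```

The job is handed in at about 44 s: tin, garlic and spice jar stand upright in the three-compartment tray, salt and dropper bottle in the two-compartment tray, each in its own compartment, and the tea light is unmoved (the garlic took several grasp attempts).

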